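Clamp a drilled blank on the turning mandrel

TASK

On the mandrel stand, loosen the wing screw of the stop collar first, with the collar still in its place, then slide the collar along the rod so that it pushes the wooden blank against the sprung drive plate at the other end, gently, until the plate is pressed in about half way but never hard against its stop. While holding it there, tighten the wing screw fully again so that the collar keeps the blank clamped, then let go; leave the jar, the spare blank and the mallet alone.

Things in the scene. Friction and masses are not known exactly. Their poses are not given: they have to be found in the camera images.
- stand: white mandrel stand, fixed to the bench: base 110 x 360 x 20 mm, two posts 60 x 32 mm at its ends (local y = +150 and -150 mm, tops 112 mm above the bench), carrying a level steel rod of 16 mm diameter along the stand's local y axis, rod axis 90 mm above the bench. Origin: centre of the underside. Local z up, local +y points from the collar's end to the drive plate's end.
- plate_face (a point): centre of the drive plate's face that looks to the collar (on the rod axis). The plate is a dark steel disc of 48 mm diameter, 10 mm thick, on the rod before the post at local +y; it moves with the plate.
- plate (a joint): how far the sprung drive plate is pushed in towards local +y, in m: 0 when free, hard stop at 0.004. Spring 4.5 N per mm from 0 N when free, so half way (2 mm) is 9 N along the rod.
- blank: light wooden blank, a tube of 50 mm outer diameter and 50 mm length with a bore of about 19 mm, hanging loose on the rod between collar and plate, with free gaps to both at the start; it slides and turns freely, about 0.1 kg. Origin at its centre; local y along its axis.
- collar_face (a point): centre (on the rod axis) of the collar's end face that looks to the blank. The collar is a knurled steel ring, 40 mm diameter, 20 mm long along the rod; its centre lies 10 mm behind this face (towards local -y of the stand). Loose, it slides with about 1 N of drag; with the set screw tight it holds about 30 N.
- collar (a joint): position of the collar along the rod in m, growing towards the drive plate; its centre lies at local y = value - 0.080 of the stand.
- wing (a point): centre of the wing of the set screw, 50 mm above the rod axis, straight above the collar's centre. The wing is an upright flat dark plate 8 mm thick, 30 mm long, 24 mm high (38 to 62 mm above the rod axis) on a 10 mm stem; pinch its flat faces from above. Its x axis is the thickness direction, y its long direction, z up. At joint screw = 0 the wing's long side lies along the rod. Held in the gripper, it can also be used to push the collar along.
- screw (a joint): angle of the wing set screw in rad: 0 = hard tight; grows counter-clockwise seen from above (loosening), end stop 1.6. It starts to bite at about 0.8; below that the clamp grows tighter; above 0.85 the collar is free. Below 0.25 counts as fully tight. Turning takes up to about 0.15 N m.
- jar: amber glass jar, 52 mm diameter, 75 mm high, standing on the bench near the stand; origin at centre of underside
- spare: spare turned blank of light wood, 48 mm diameter, 70 mm high, standing on end on the bench; origin at centre of underside
- mallet: small mallet lying on the bench, dark wooden head 30 x 60 x 45 mm with a 22 mm round light handle 120 mm long towards its local -y; origin under the centre of the head
Mind the look-alikes: they are no part of the job. What is shaped like the blank but blue or yellow is not meant.

How it is judged:
By the outcome, as a careful person would: the job done as asked, in the order asked, and still so for the second after the job is handed in, with the robot touching nothing.
It also fails if it takes over 61 s, if anything falls off the work surface, if the arm or the gripper's body presses on something with over 40 N, if the wrist force passes 120 N, or if a joint passes its speed limit or range.

ROBOT

A 6-joint arm with a two-finger parallel gripper is mounted at the origin on the work surface. World frame = base frame: x ahead of the robot, y to its left, z up, the work surface at z = 0. Lengths are in mm, angles in rad, forces in N, time in s.
With the tool pointing down it reaches from about 350 to 975 mm from the base axis. Payload 7.1 kg.
Tool frame: the origin (TCP) lies at the very end of the fingers, on their centre line; the grasp point (between the pads) lies 19 mm behind it; z points along the fingers, y is the direction in which the jaws open and shut (so a half turn about z gives the same grasp; the last joint's range is limited). The gripper opens to 88 mm and grips with 3 to 60 N. Pads are 20 mm wide; open, the fingers measure 115 mm over their backs; the gripper's body (75 mm by 178 mm) begins 61 mm behind the grasp point.
Start: joints at [1.287, 0.423, 1.63, -0, 1.089, -0.019], TCP at [163.541, 603.207, 222.675] pointing down, gripper open.
Joint ranges: [-3, 3], [-0.9, 2.11], [0.09, 2.58], [-1.31, 4.45], [0.11, 2.69], [-2.54, 2.54]. Speed limits (rad/s): [2.39, 2.39, 3.01, 3.14, 3.14, 3.14].

INTERFACE

Orientations are given as a rotation vector (axis times angle).
In Python, from workcell import monitor, vision, order, find_in, regions_of, place_of gives the robot as it stands. The module is installed in compiled form; this text tells all that it offers.
- The arm moves only by the tool carry_out, never from a script. Its argument "targets" is a list of rows, each a list of 3 entries, a list of its own where there are three numbers: the turn, a rotation vector about the world's x, y, z in degrees, then the shift along the world's x, y, z in mm, then the finger opening in mm, from 0 to 87.8. In form: [[[rx, ry, rz], [x, y, z], hand], ...]. A call has 1 to 10 rows; each row is the pose to reach, as a shift and turn from the pose commanded when the call began; what a row does not reach only later rows make up. A row lasts 1/12 s, in which the tool goes at most 41.7 mm and 7.16 degrees, less where a joint would pass 70% of its speed; a pose out of reach is approached as far as the arm can. A call with a gripper value outside its range is refused whole. The fingers move at their own pace and stop on an object; the grip force is fixed at half the most. Time passes only in rows, so rows that repeat a pose let the fingers close. It gives the time, the measured TCP pose, the force and the opening at its end, in the units of the state.
- monitor.get_obs(): the state, without advancing time (a new reading comes with each control period).
- vision.get_image(name): name is "scene" or "top"; returns the picture (420x560x3 uint8, red, green, blue); there is no depth.
- vision.camera_model(name): a dict with "K" (3x3 intrinsics, pixels), "rvec" (rotation vector, rad) and "tvec" (3), from world to camera coordinates, as OpenCV has them. Camera axes: x right, y down, z forward; pixel columns grow to the right and rows downward; lengths in mm; the calibration is good to about 2 mm. A picture is of the moment at which its call begins. camera_model takes no time and is no camera call.
- order.close_job(): hands the job in, once; it reports no verdict.
Trained networks look in the newest picture that a camera, given by its name, has taken for a name from the list of things; names that differ only in an ending like _2 or _b are one class to them, and where a whole thing is asked for, a point or a joint stands for the part that bears it (a point fixed in the world has none). Each returns a list of dicts, best first, with "confidence" (0 to 1); they miss things now and then, are a little off and sometimes report something else, mostly with a low value. They report only what shows in the picture. A call takes as long as a camera call. They do not tell look-alikes from the thing itself.
- find_in(query, camera): "point" ([x, y, z] in mm, in the coordinates of the camera as it stood for that picture, good to about 4 mm: the middle of the surface that is visible of it).
- regions_of(query, camera): "mask" (420x560 bool, what is visible of it).
- place_of(query, camera): "point" ([x, y, z] in mm, in the coordinates of the camera as it stood for that picture, good to about 4 mm: a listed point, or the origin of a listed thing).
The state is a dict: "t": time; "qpos": joint angles; "qvel": joint speeds; "joint_torque": joint torques, N m; "ee_pos": TCP position; "orientation": TCP orientation; "ft_force": force on the tool from outside, world axes, zero at the start; "moment": the same for the moment, N m; "width": finger opening in mm.
Only numpy, scipy, OpenCV 4.12 (cv2) and the standard library are available. Lean on these libraries where they do the work, as an engineer would, in place of code of your own. Each camera call takes 0.05 s, during which the arm holds its last target.

## Working session

There is one attempt and no reset: what is moved stays moved. The work goes in short steps, Python scripts to look and compute and a tool call to move; the robot and the scene stay as the last step left them, time stands still between calls to the robot, and variables do not carry over. Pictures are saved under pics/ and viewed, and the job is handed in when it is done.

Besides the shell and the picture viewer there is one more tool, called after ">>>" as name(argument=value, ...) on one line, values as JSON. carry_out: Moves the arm, as the interface text tells. Its arguments: {"type":"object","properties":{"targets":{"type":"array","items":{"type":"array"}}},"required":["targets"]}

```bash
mkdir -p pics; cat > h.py <<'E'
import numpy as np,cv2
from workcell import monitor, vision, order, find_in, regions_of, place_of
def w(cam,p):
    m=vision.camera_model(cam);R=cv2.Rodrigues(np.array(m['rvec'],float))[0]
    return R.T@(np.array(p,float)-np.array(m['tvec'],float).ravel())
def proj(cam,P):
    m=vision.camera_model(cam)
    return cv2.projectPoints(np.array(P,float).reshape(-1,1,3),np.array(m['rvec'],float),np.array(m['tvec'],float),np.array(m['K'],float),None)[0].reshape(-1,2)
def snap(cam,n):
    im=vision.get_image(cam);cv2.imwrite(f'pics/{n}.png',im[:,:,::-1]);return im
E
python3 - <<'E'
from h import *
print(monitor.get_obs())
for c in('scene','top'):
    snap(c,c+'0')
    for q in('stand','plate_face','collar_face','wing','blank'):
        for r in place_of(q,c)[:3]: print(c,q,round(r['confidence'],2),w(c,r['point']).round(1))
E
```

```text
{'t': 0.0, 'qpos': array([ 1.28698745e+00,  4.23840950e-01,  1.63071155e+00,  3.74622761e-05,
        1.08859975e+00, -1.89831853e-02]), 'qvel': array([ 0.00092729, -0.00053045, -0.00101757, -0.00037899,  0.00032271,
       -0.00040739]), 'joint_torque': array([-2.23131872e-03, -5.44604051e+01, -2.73664677e+01,  6.42397162e-02,
        2.25569849e-02, -7.49137780e-05]), 'ee_pos': array([163.38296602, 602.67395655, 221.89316846]), 'orientation': array([-4.14764267e-01, -3.11382165e+00,  2.41372071e-03]), 'ft_force': array([ 0.02177876, -0.34165171, -0.01408629]), 'moment': array([ 0.00831126, -0.02920919, -0.03164941]), 'width': 87.92921483838438}
scene stand 0.96 [ 5.76e+02  7.52e+01 -3.00e-01]
scene plate_face 0.58 [606.4 171.2  91.2]
scene plate_face 0.25 [578.   76.7   2. ]
scene collar_face 0.86 [567.5  49.1  91.6]
scene wing 0.55 [563.5  38.3 144. ]
scene blank 0.81 [765.6 266.9  30.1]
scene blank 0.68 [590.9 123.4  83.4]
scene blank 0.59 [571.3 333.5  26.2]
top collar_face 0.65 [570.4  46.8  86.4]
top wing 0.56 [566.1  38.4 135.5]
top blank 0.86 [760.5 267.2  26.7]
top blank 0.85 [568.5 335.1  21.4]
top blank 0.79 [597.1 123.3  88.6]
```

View pics/scene0.png

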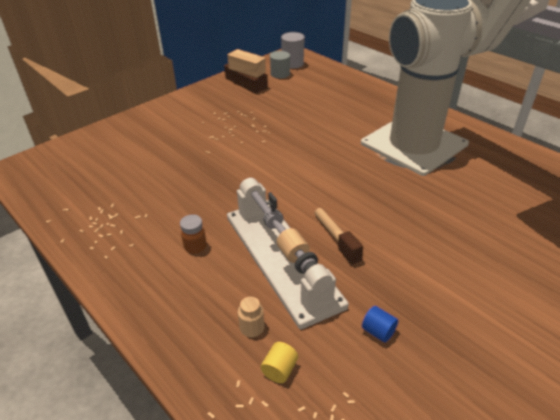

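View pics/top0.png

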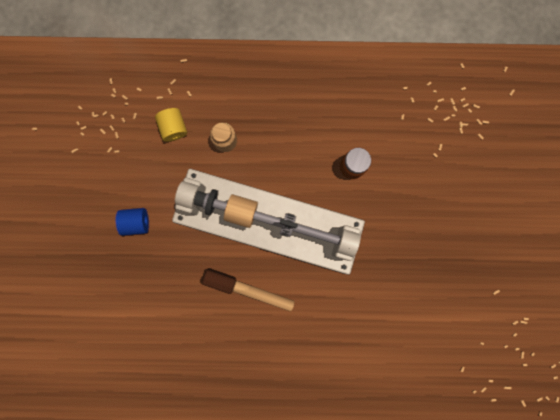

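The scene shows the stand with its plate end at about (310,270) and the collar and wing at about (272,205). In the top view the collar is at (288,224), the blank at (241,210) and the plate at (210,202). Next I'll refine the stand's pose.

```bash
python3 - <<'E'
from h import *
im=cv2.imread('pics/top0.png')
c=im[160:280,165:370];cv2.imwrite('pics/top0z.png',cv2.resize(c,None,fx=3.9,fy=3.9,interpolation=cv2.INTER_CUBIC))
im=cv2.imread('pics/scene0.png')
c=im[170:325,220:350];cv2.imwrite('pics/scene0z.png',cv2.resize(c,None,fx=3.8,fy=3.8,interpolation=cv2.INTER_CUBIC))
print(vision.camera_model('top'))
E
```

```text
{'K': array([[466.69577581,   0.        , 279.2814315 ],
       [  0.        , 466.69577581, 209.5473409 ],
       [  0.        ,   0.        ,   1.        ]]), 'rvec': array([ 2.19980422, -2.16769828,  0.08781385]), 'tvec': array([ 44.93172218, 600.83227617, 878.40491199])}
```

View pics/top0z.png

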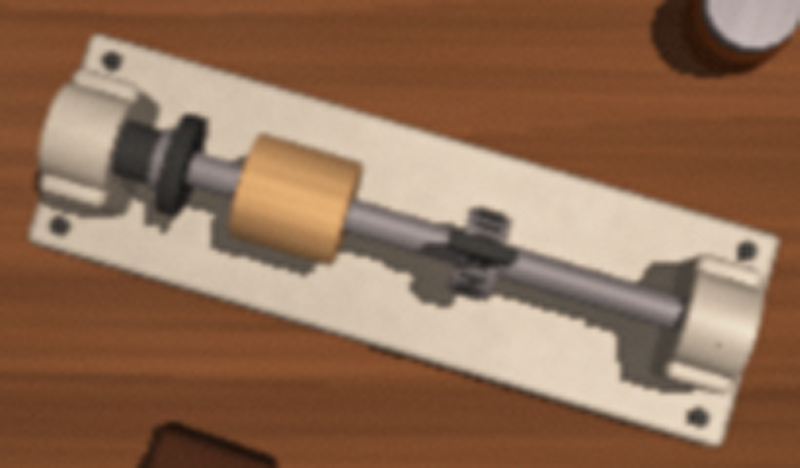

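View pics/scene0z.png

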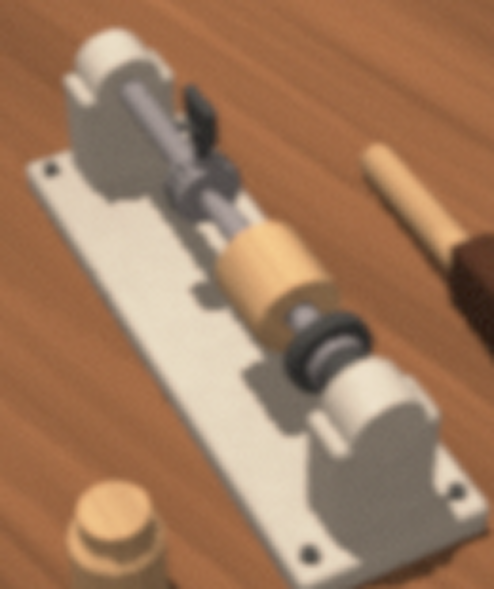

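```bash
cat >> h.py <<'E'
def ray(cam,uv,z):
    m=vision.camera_model(cam);R=cv2.Rodrigues(np.array(m['rvec'],float))[0];K=np.array(m['K']);t=np.array(m['tvec'],float).ravel()
    d=R.T@np.linalg.inv(K)@np.array([uv[0],uv[1],1.]);C=-R.T@t
    return C+d*(z-C[2])/d[2]
E
python3 - <<'E'
from h import *
from scipy.optimize import least_squares
top=np.array([[95,36],[778,238],[720,445],[30,240]],float)/3.9+[164.6,159.6]
# TL: plate end(+y), away side
P=np.array([ray('top',p,20) for p in top]);print(P.round(1))
# corners local: determine by nearest
def mdl(x,L): c,s=np.cos(x[2]),np.sin(x[2]);return np.c_[x[0]+c*L[:,0]-s*L[:,1],x[1]+s*L[:,0]+c*L[:,1]]
L=np.array([[55,180],[55,-180],[-55,-180],[-55,180]],float)
r=least_squares(lambda x:(mdl(x,L)-P[:,:2]).ravel(),[575,75,-.3]);print(r.x,np.degrees(r.x[2]),r.fun.round(1))
x=r.x
def loc(q): c,s=np.cos(x[2]),np.sin(x[2]);d=np.array(q[:2])-x[:2];return np.array([c*d[0]+s*d[1],-s*d[0]+c*d[1]])
for n,z,uv in [('wing top ends',152,(425,248)),('',152,(515,255)),('wing mid',152,(470,248)),('blankL',90,(246,187)),('blankR',90,(347,212)),('rodR',90,(680,310)),('rodL',90,(215,173))]:
    q=ray('top',np.array(uv)/3.9+[164.6,159.6],z);print(n,q.round(1),loc(q).round(1))
for n,q in [('plate',(606.4,171.2)),('cf',(567.5,49.1)),('cf',(570.4,46.8)),('wing',(563.5,38.3)),('wing',(566.1,38.4)),('stand',(576,75.2))]: print(n,loc(q).round(1))
# overlay
im=cv2.imread('pics/scene0.png');im2=cv2.imread('pics/top0.png')
yc=loc((564,38.4))[1]
for c,i in(('scene',im),('top',im2)):
    L3=[]
    for lx,ly,z in [(55,180,20),(55,-180,20),(-55,-180,20),(-55,180,20)]:
        L3.append([*mdl(x,np.array([[lx,ly]]))[0],z])
    p=proj(c,L3);big=cv2.resize(i,None,fx=4,fy=4,interpolation=cv2.INTER_CUBIC)
    cv2.polylines(big,[((p+.5)*4).astype(int)],True,(0,0,255),1)
    for ly,z in [(-134,90),(134,90)]+[(-80+15,152),(-80-15,152),(-80,152),(-65,128),(-95,128),(yc,140)]:
        q=proj(c,[[*mdl(x,np.array([[0,ly]]))[0],z]])[0]; cv2.circle(big,tuple(((q+.5)*4).astype(int)),3,(0,255,0),-1)
    m=((p.min(0)-8)*4).astype(int);M=((p.max(0)+8)*4).astype(int);cr=big[max(m[1]-60,0):M[1],m[0]:M[0]];print(cr.shape)
    s=min(1,600/cr.shape[0],800/cr.shape[1]);cv2.imwrite(f'pics/ov_{c}.png',cv2.resize(cr,None,fx=s,fy=s))
E
```

```text
[[ 677.3  231.    20. ]
 [ 581.3 -110.7   20. ]
 [ 478.9  -82.2   20. ]
 [ 574.8  260.2   20. ]]
[ 5.78071610e+02  7.45518534e+01 -2.73669657e-01] -15.68011634175824 [ 2.3  2.   1.1 -2.9 -2.4 -1.7 -1.   2.6]
wing top ends [567.4  63.2 152. ] [ -7.2 -13.8]
 [565.   25.1 152. ] [  0.8 -51.1]
wing mid [567.7  44.2 152. ] [ -1.8 -32. ]
blankL [597.2 146.2  90. ] [-1.  74.2]
blankR [586.4  99.7  90. ] [ 1.2 26.5]
rodR [543.8 -53.   90. ] [   1.5 -132.1]
rodL [603.4 160.6  90. ] [ 1.1 89.7]
plate [  1.2 100.7]
cf [ -3.3 -27.4]
cf [  0.1 -28.8]
wing [ -4.2 -38.8]
wing [ -1.8 -38. ]
stand [-2.2  0.1]
(627, 558, 3)
(553, 843, 3)
```

View pics/ov_scene.png

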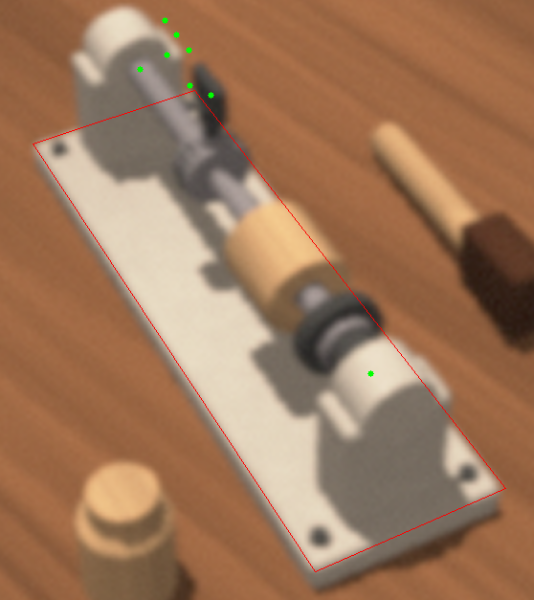

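View pics/ov_top.png

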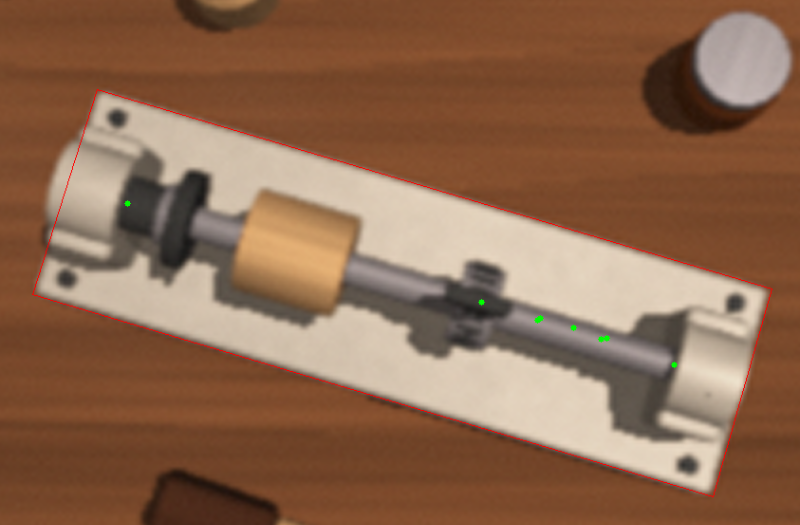

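```bash
python3 - <<'E'
from h import *
o=monitor.get_obs();R=cv2.Rodrigues(o['orientation'])[0];print(R.round(3),o['ee_pos'],o['qpos'][[0,5]],o['t'])
a=np.degrees(np.arctan2(R[1,1],R[0,1]));print('tool y angle',a)
for tgt in(-15.68,164.32):print((tgt-a+180)%360-180)
print('q1 at target',np.degrees(np.arctan2(39,567)))
E
```

```text
[[-0.965  0.262  0.   ]
 [ 0.262  0.965  0.   ]
 [-0.     0.    -1.   ]] [163.53056086 603.21758925 222.70190904] [ 1.2870254  -0.01899175] 0.6
tool y angle 74.82955126639894
-90.50955126639894
89.49044873360106
q1 at target 3.9347820563694444
```

>>> carry_out(targets=[[[0,0,-6],[25,-35,0],60],[[0,0,-12],[50,-70,0],60],[[0,0,-18],[75,-105,0],60],[[0,0,-24],[100,-140,0],60],[[0,0,-30],[125,-175,0],60],[[0,0,-36],[150,-210,0],60],[[0,0,-42],[175,-245,0],60],[[0,0,-48],[200,-280,0],60],[[0,0,-54],[220,-305,0],60],[[0,0,-54],[220,-305,0],60]])

```text
t: 1.43
ee_pos: [386.8, 293.7, 223.0]
orientation: [1.796, 2.576, 0.0]
ft_force: [-1.0, -0.0, -0.7]
width: 59.9
```

>>> carry_out(targets=[[[0,0,-6],[22,-31,0],50],[[0,0,-12],[44,-62,0],50],[[0,0,-18],[66,-93,0],50],[[0,0,-24],[88,-124,0],50],[[0,0,-30],[110,-155,0],50],[[0,0,-36.5],[132,-186,0],50],[[0,0,-36.5],[155,-219,0],50],[[0,0,-36.5],[183.5,-259,-20],50],[[0,0,-36.5],[183.5,-259,-50],50],[[0,0,-36.5],[183.5,-259,-50],50]])

```text
t: 2.27
ee_pos: [565.7, 36.9, 167.9]
orientation: [-2.503, -1.892, 0.009]
ft_force: [-1.1, 0.4, -0.5]
width: 50.0
```

```bash
python3 - <<'E'
from h import *
o=monitor.get_obs();R=cv2.Rodrigues(o['orientation'])[0];print(o['ee_pos'],np.degrees(np.arctan2(R[1,1],R[0,1])),o['t'],o['qpos'].round(2))
for c,b in(('scene',(170,325,220,350)),('top',(160,280,165,370))):
    im=snap(c,c+'1')[:,:,::-1][b[0]:b[1],b[2]:b[3]];cv2.imwrite(f'pics/{c}1z.png',cv2.resize(im,None,fx=3.8,fy=3.8,interpolation=cv2.INTER_CUBIC))
E
```

```text
[565.7001011   36.8935473  167.87613898] -15.8247693890066 2.2667 [ 0.04  0.41  1.8  -0.    0.94  0.32]
```

View pics/scene1z.png

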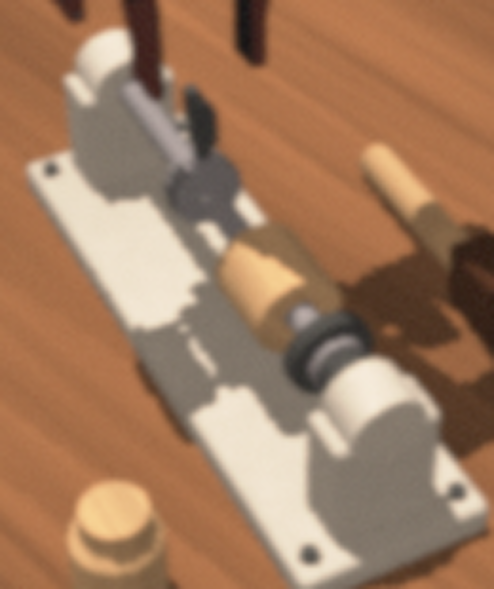

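View pics/top1z.png

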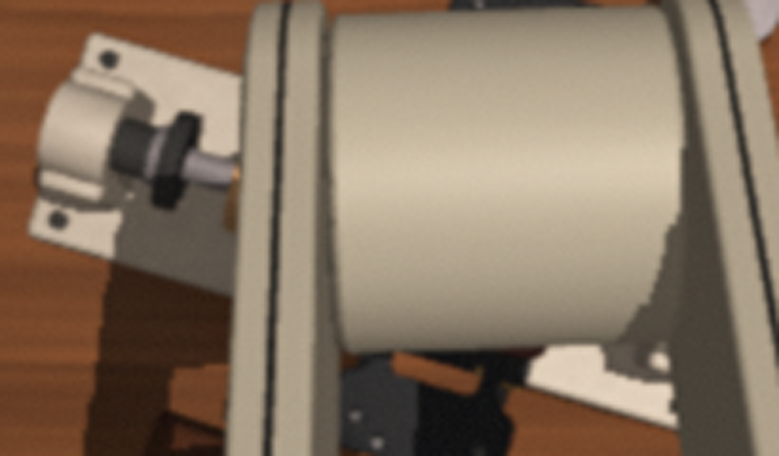

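```bash
python3 - <<'E'
from h import *
u=np.array([.963,-.270])
for d,z in((0,168),(-25,168),(25,168),(0,152),(0,140),(0,128),(3,152),(-3,152)):
    p=np.array([567,39])+u*d
    print(d,z,((proj('scene',[[*p,z]])[0]-[220,170])*3.8).round(0))
E
```

```text
0 168 [202.  74.]
-25 168 [244.  61.]
25 168 [159.  88.]
0 152 [202.  98.]
0 140 [203. 116.]
0 128 [204. 133.]
3 152 [197. 100.]
-3 152 [208.  96.]
```

>>> carry_out(targets=[[[0,0,0],[0,0,-16],50],[[0,0,0],[0,0,-32],50],[[0,0,0],[0,0,-48],50],[[0,0,0],[0,0,-48],40],[[0,0,0],[0,0,-48],30],[[0,0,0],[0,0,-48],22],[[0,0,0],[0,0,-48],16],[[0,0,0],[0,0,-48],16]])

```text
t: 3.03
ee_pos: [567.8, 39.5, 126.0]
orientation: [2.502, 1.898, 0.003]
ft_force: [1.4, 0.3, -0.6]
width: 19.8
```

```bash
python3 - <<'E'
from h import *
o=monitor.get_obs();print(o['ee_pos'],o['t'],o['ft_force'],o['moment'],o['width'])
for c,b in(('scene',(170,270,220,300)),):
    im=snap(c,c+'2')[:,:,::-1][b[0]:b[1],b[2]:b[3]];cv2.imwrite(f'pics/{c}2z.png',cv2.resize(im,None,fx=6,fy=6,interpolation=cv2.INTER_CUBIC))
E
```

```text
[567.77383232  39.53799797 126.0495613 ] 3.0333 [ 1.42845927  0.27114184 -0.62090176] [-0.09576144  0.0284091  -0.00801752] 19.837563880688226
```

View pics/scene2z.png

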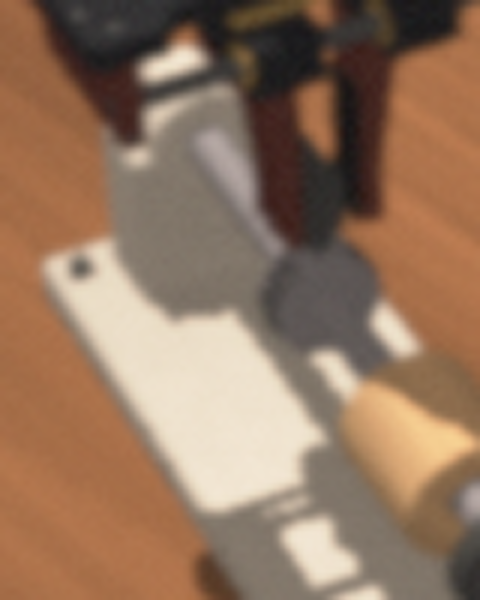

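>>> carry_out(targets=[[[0,0,0],[0,0,0],14],[[0,0,0],[0,0,0],12],[[0,0,0],[0,0,0],12],[[0,0,0],[0,0,0],12]])

```text
t: 3.42
ee_pos: [567.0, 39.1, 124.7]
orientation: [-2.504, -1.898, 0.0]
ft_force: [-1.5, 0.2, 0.3]
width: 11.8
```

>>> carry_out(targets=[[[0,0,0],[0,0,0],10],[[0,0,0],[0,0,0],9],[[0,0,0],[0,0,0],9]])

```text
t: 3.67
ee_pos: [567.5, 39.0, 124.7]
orientation: [2.503, 1.897, 0.001]
ft_force: [2.9, -1.9, -1.4]
width: 9.2
```

>>> carry_out(targets=[[[0,0,0],[0.7,-0.2,0],9],[[0,0,0],[0.7,-0.2,0],2],[[0,0,0],[0.7,-0.2,0],2],[[0,0,0],[0.7,-0.2,0],2],[[0,0,0],[0.7,-0.2,0],2]])

```text
t: 4.08
ee_pos: [567.6, 39.0, 124.7]
orientation: [-2.503, -1.898, 0.0]
ft_force: [-0.2, -0.1, 1.1]
width: 8.3
```

```bash
python3 - <<'E'
from h import *
o=monitor.get_obs();print(o['ee_pos'],o['t'],o['ft_force'],o['moment'],o['width'])
E
```

```text
[567.63021     39.00035838 124.66464474] 4.0833 [-0.18128931 -0.11235124  1.06731992] [-0.17317089  0.05660544 -0.02698376] 8.318768774097864
```

Gripped at 8.3 mm with almost no load. Now I'll loosen.

>>> carry_out(targets=[[[0,0,4],[0,0,0],2],[[0,0,8],[0,0,0],2],[[0,0,12],[0,0,0],2],[[0,0,16],[0,0,0],2],[[0,0,20],[0,0,0],2],[[0,0,20],[0,0,0],2]])

```text
t: 4.58
ee_pos: [567.3, 39.0, 124.6]
orientation: [-2.133, -2.306, 0.001]
ft_force: [-0.5, 0.5, 1.3]
width: 7.7
```

```bash
python3 - <<'E'
from h import *
o=monitor.get_obs();print(o['ee_pos'],o['t'],o['ft_force'],o['moment'],o['width'])
E
```

```text
[567.31653571  39.02793272 124.61389405] 4.5833 [-0.54182278  0.45752111  1.28689275] [-0.11342689  0.31051998  0.0133161 ] 7.741527206795377
```

>>> carry_out(targets=[[[0,0,6],[0,0,0],2],[[0,0,12],[0,0,0],2],[[0,0,18],[0,0,0],2],[[0,0,24],[0,0,0],2],[[0,0,30],[0,0,0],2],[[0,0,36],[0,0,0],2],[[0,0,42],[0,0,0],2],[[0,0,48],[0,0,0],2],[[0,0,54],[0,0,0],2],[[0,0,54],[0,0,0],2]])

```text
t: 5.42
ee_pos: [566.8, 39.1, 124.5]
orientation: [-0.854, -3.021, 0.001]
ft_force: [-4.4, 0.4, 3.2]
width: 8.2
```

```bash
python3 - <<'E'
from h import *
o=monitor.get_obs();R=cv2.Rodrigues(o['orientation'])[0];print(o['ee_pos'],o['t'],o['ft_force'],o['moment'],o['width'],np.degrees(np.arctan2(R[1,1],R[0,1])))
for c,b in(('scene',(170,325,220,350)),('top',(160,280,165,370))):
    im=snap(c,c+'3')[:,:,::-1][b[0]:b[1],b[2]:b[3]];cv2.imwrite(f'pics/{c}3z.png',cv2.resize(im,None,fx=3.8,fy=3.8,interpolation=cv2.INTER_CUBIC))
E
```

```text
[566.78776874  39.06639532 124.52143227] 5.4167 [-4.36527997  0.39299427  3.18979967] [-0.00652165  0.61036698 -0.02054827] 8.236093465345464 58.420326629487455
```

View pics/scene3z.png

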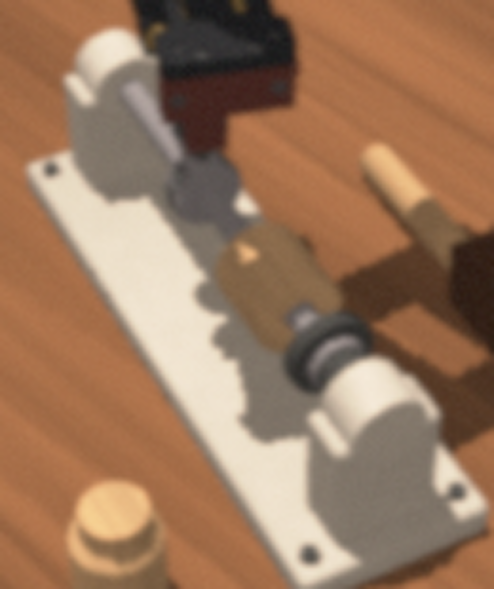

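>>> carry_out(targets=[[[0,0,0],[1.1,3.9,0],2],[[0,0,0],[2.2,7.7,0],2],[[0,0,0],[3.2,11.6,0],2],[[0,0,0],[4.3,15.4,0],2],[[0,0,0],[5.4,19.3,0],2],[[0,0,0],[6.5,23.1,0],2],[[0,0,0],[7.6,27.0,0],2],[[0,0,0],[8.6,30.8,0],2],[[0,0,0],[10.8,38.5,0],2],[[0,0,0],[10.8,38.5,0],2]])

```text
t: 6.35
ee_pos: [578.2, 79.0, 124.5]
orientation: [-0.86, -3.02, -0.001]
ft_force: [-4.7, 1.3, 4.2]
width: 8.1
```

```bash
cat > s.py <<'E'
from h import *
import sys
o=monitor.get_obs();R=cv2.Rodrigues(o['orientation'])[0]
y=np.array([.2703,.9628,0]);x=np.array([.9628,-.2703,0])
print('pos',o['ee_pos'].round(2),'yaw',np.degrees(np.arctan2(R[1,1],R[0,1])).round(1),'t',round(o['t'],2),'f_rod',(o['ft_force']@y).round(2),'f_lat',(o['ft_force']@x).round(2),'fz',o['ft_force'][2].round(2),'mom',o['moment'].round(2),'w',o['width'].round(1))
if len(sys.argv)>1:
  for c,b in(('scene',(170,325,220,350)),):
    im=snap(c,c+sys.argv[1])[:,:,::-1][b[0]:b[1],b[2]:b[3]];cv2.imwrite(f'pics/{c}{sys.argv[1]}z.png',cv2.resize(im,None,fx=3.8,fy=3.8,interpolation=cv2.INTER_CUBIC))
E
python3 s.py 4
```

```text
Traceback (most recent call last):
  File "s.py", line 5, in <module>
    print('pos',o['ee_pos'].round(2),'yaw',np.degrees(np.arctan2(R[1,1],R[0,1])).round(1),'t',round(o['t'],2),'f_rod',(o['ft_force']@y).round(2),'f_lat',(o['ft_force']@x).round(2),'fz',o['ft_force'][2].round(2),'mom',o['moment'].round(2),'w',o['width'].round(1))
                                                                                                                                                                                                                                                  ^^^^^^^^^^^^^^^^
AttributeError: 'float' object has no attribute 'round'
```

```bash
sed -i "s/o\['width'\].round(1)/round(o['width'],1)/" s.py; python3 s.py 4
```

```text
pos [578.19  79.02 124.52] yaw 58.2 t 6.35 f_rod -0.03 f_lat -4.88 fz 4.2 mom [ 0.34  0.88 -0.08] w 8.1
```

View pics/scene4z.png

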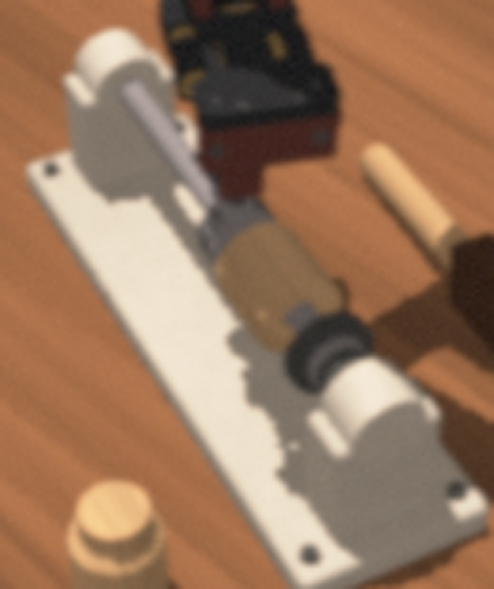

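>>> carry_out(targets=[[[0,0,0],[0.1,3.0,0.3],2],[[0,0,0],[0.7,6.0,0.3],2],[[0,0,0],[1.5,8.9,0.3],2],[[0,0,0],[2.3,11.8,0.3],2],[[0,0,0],[3.2,14.6,0.3],2],[[0,0,0],[4.0,17.5,0.3],2],[[0,0,0],[4.0,17.5,0.3],2]])

```text
t: 6.98
ee_pos: [582.7, 95.6, 124.7]
orientation: [-0.857, -3.022, -0.0]
ft_force: [0.6, 1.5, -5.9]
width: 8.3
```

```bash
python3 s.py 5
```

```text
pos [582.7   95.61 124.72] yaw 58.3 t 6.98 f_rod 1.57 f_lat 0.21 fz -5.9 mom [ 0.21  0.02 -0.03] w 8.3
```

View pics/scene5z.png

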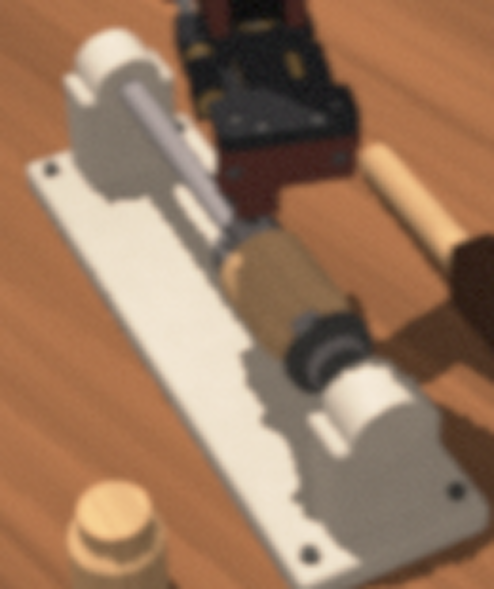

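>>> carry_out(targets=[[[0,0,0],[0.5,1.9,-0.2],2],[[0,0,0],[1.1,3.9,-0.2],2],[[0,0,0],[1.6,5.8,-0.2],2],[[0,0,0],[2.2,7.7,-0.2],2],[[0,0,0],[2.7,9.6,-0.2],2],[[0,0,0],[2.7,9.6,-0.2],2]])

```text
t: 7.53
ee_pos: [585.3, 105.0, 124.7]
orientation: [0.857, 3.022, 0.0]
ft_force: [-0.4, 0.2, -3.9]
width: 8.3
```

```bash
python3 s.py 6
```

```text
pos [585.34 105.01 124.69] yaw 58.3 t 7.53 f_rod 0.04 f_lat -0.45 fz -3.95 mom [ 0.04  0.09 -0.01] w 8.3
```

View pics/scene6z.png

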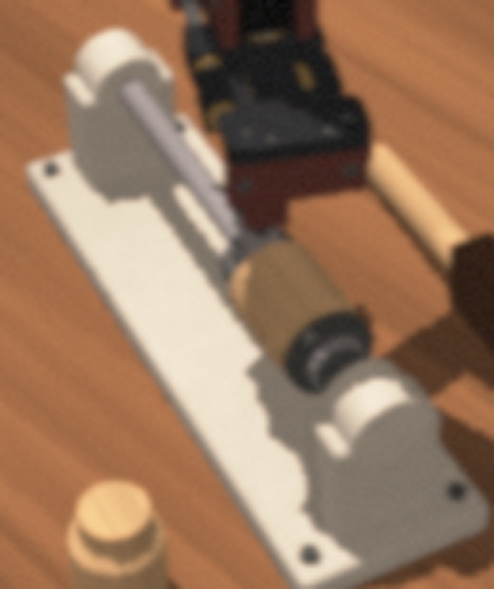

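>>> carry_out(targets=[[[0,0,0],[0.27,0.96,0],2],[[0,0,0],[0.54,1.93,0],2],[[0,0,0],[0.54,1.93,0],2]])

```text
t: 7.83
ee_pos: [585.8, 106.6, 124.7]
orientation: [-0.857, -3.022, 0.0]
ft_force: [-0.2, -0.6, -5.9]
width: 8.0
```

```bash
python3 s.py
```

```text
pos [585.77 106.6  124.72] yaw 58.3 t 7.83 f_rod -0.68 f_lat -0.04 fz -5.88 mom [-0.17  0.05 -0.02] w 8.0
```

>>> carry_out(targets=[[[0,0,0],[0.27,0.96,0],2],[[0,0,0],[0.54,1.93,0],2],[[0,0,0],[0.54,1.93,0],2]])

```text
t: 8.08
ee_pos: [586.3, 108.6, 124.7]
orientation: [-0.857, -3.022, 0.0]
ft_force: [-0.0, -0.9, -6.4]
width: 7.8
```

```bash
python3 s.py
```

```text
pos [586.33 108.58 124.72] yaw 58.3 t 8.08 f_rod -0.88 f_lat 0.23 fz -6.44 mom [-0.17  0.07  0.05] w 7.8
```

>>> carry_out(targets=[[[0,0,0],[0.27,0.96,0],2],[[0,0,0],[0.54,1.93,0],2],[[0,0,0],[0.54,1.93,0],2]])

```text
t: 8.33
ee_pos: [586.9, 110.6, 124.7]
orientation: [-0.857, -3.022, -0.0]
ft_force: [-0.3, -0.7, -6.2]
width: 7.9
```

```bash
python3 s.py 7
```

```text
pos [586.9  110.6  124.72] yaw 58.3 t 8.33 f_rod -0.81 f_lat -0.12 fz -6.23 mom [-0.21  0.07 -0.05] w 7.9
```

View pics/scene7z.png

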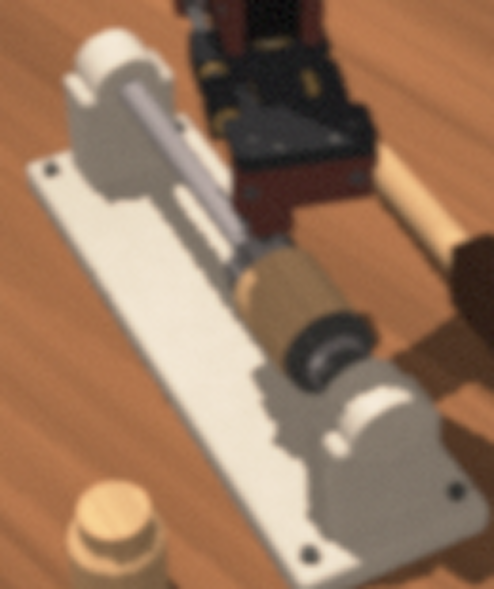

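>>> carry_out(targets=[[[0,0,0],[0.27,0.96,0],2],[[0,0,0],[0.4,1.44,0],2],[[0,0,0],[0.4,1.44,0],2]])

```text
t: 8.63
ee_pos: [587.3, 111.9, 124.8]
orientation: [0.857, 3.022, 0.0]
ft_force: [-0.1, -0.5, -7.0]
width: 7.8
```

```bash
python3 s.py
```

```text
pos [587.29 111.93 124.75] yaw 58.3 t 8.63 f_rod -0.5 f_lat 0.03 fz -7.02 mom [-0.25 -0.   -0.07] w 7.8
```

>>> carry_out(targets=[[[0,0,0],[0.27,0.96,0],2],[[0,0,0],[0.4,1.44,0],2],[[0,0,0],[0.4,1.44,0],2]])

```text
t: 8.88
ee_pos: [587.7, 113.4, 124.7]
orientation: [-0.857, -3.022, -0.0]
ft_force: [-0.3, -1.5, -6.9]
width: 8.4
```

```bash
python3 s.py
```

```text
pos [587.66 113.38 124.74] yaw 58.3 t 8.88 f_rod -1.54 f_lat 0.11 fz -6.86 mom [-0.18 -0.03 -0.04] w 8.4
```

>>> carry_out(targets=[[[0,0,0],[0.27,0.96,0],2],[[0,0,0],[0.4,1.44,0],2],[[0,0,0],[0.4,1.44,0],2]])

```text
t: 9.13
ee_pos: [587.9, 114.3, 124.7]
orientation: [-0.857, -3.022, 0.001]
ft_force: [-0.1, -4.1, -6.6]
width: 8.2
```

```bash
python3 s.py
```

```text
pos [587.9  114.27 124.71] yaw 58.3 t 9.13 f_rod -3.98 f_lat 1.04 fz -6.6 mom [-0.92  0.11  0.02] w 8.2
```

>>> carry_out(targets=[[[0,0,0],[0.13,0.48,0],2],[[0,0,0],[0.27,0.96,0],2],[[0,0,0],[0.27,0.96,0],2],[[0,0,0],[0.27,0.96,0],2]])

```text
t: 9.47
ee_pos: [588.1, 114.8, 124.7]
orientation: [-0.857, -3.022, 0.002]
ft_force: [-0.7, -7.8, -5.4]
width: 8.7
```

```bash
python3 s.py
```

```text
pos [588.05 114.81 124.72] yaw 58.3 t 9.47 f_rod -7.68 f_lat 1.45 fz -5.41 mom [-1.24  0.19 -0.05] w 8.7
```

>>> carry_out(targets=[[[0,0,0],[0.08,0.3,0],2],[[0,0,0],[0.16,0.58,0],2],[[0,0,0],[0.16,0.58,0],2],[[0,0,0],[0.16,0.58,0],2],[[0,0,0],[0.16,0.58,0],2]])

```text
t: 9.88
ee_pos: [588.1, 115.0, 124.7]
orientation: [-0.857, -3.022, 0.003]
ft_force: [-0.7, -8.4, -4.5]
width: 8.0
```

```bash
python3 s.py; python3 s.py 8
```

```text
pos [588.07 115.05 124.68] yaw 58.3 t 9.88 f_rod -8.27 f_lat 1.57 fz -4.54 mom [-1.53  0.22 -0.01] w 8.0
pos [588.07 115.05 124.68] yaw 58.3 t 9.88 f_rod -8.27 f_lat 1.57 fz -4.54 mom [-1.53  0.22 -0.01] w 8.0
```

View pics/scene8z.png

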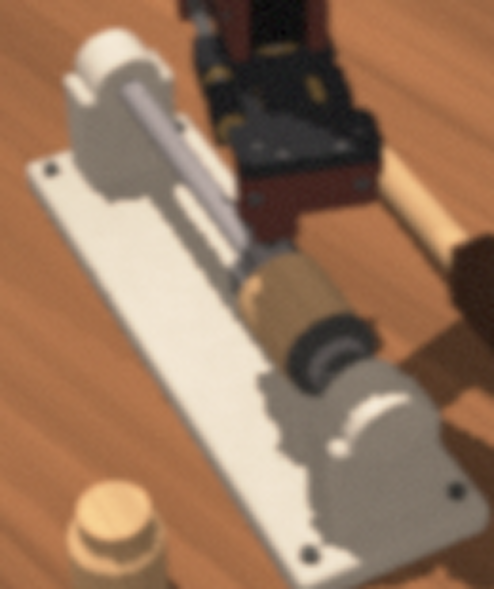

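>>> carry_out(targets=[[[0,0,0],[0.1,0.4,0],2],[[0,0,0],[0.22,0.77,0],2],[[0,0,0],[0.22,0.77,0],2],[[0,0,0],[0.22,0.77,0],2],[[0,0,0],[0.22,0.77,0],2]])

```text
t: 10.35
ee_pos: [588.2, 115.4, 124.7]
orientation: [-0.857, -3.022, 0.004]
ft_force: [-1.5, -9.1, -5.2]
width: 8.3
```

```bash
python3 s.py
```

```text
pos [588.2  115.42 124.71] yaw 58.3 t 10.35 f_rod -9.18 f_lat 1.02 fz -5.15 mom [-1.82  0.31 -0.  ] w 8.3
```

>>> carry_out(targets=[[[0,0,0],[0,0,0],2],[[0,0,0],[0,0,0],2]])

```text
t: 10.52
ee_pos: [588.2, 115.4, 124.7]
orientation: [-0.857, -3.022, 0.004]
ft_force: [-3.4, -10.0, -4.0]
width: 8.3
```

```bash
python3 s.py
```

```text
pos [588.17 115.43 124.69] yaw 58.3 t 10.52 f_rod -10.55 f_lat -0.62 fz -4.0 mom [-1.81  0.29 -0.02] w 8.3
```

>>> carry_out(targets=[[[0,0,-6],[0.0,0.1,0],2],[[0,0,-12],[0.1,0.2,0],2],[[0,0,-18],[0.2,0.2,0],2],[[0,0,-23],[0.3,0.2,0],2],[[0,0,-23],[0.3,0.2,0],2],[[0,0,-23],[0.3,0.2,0],2]])

```text
t: 11.02
ee_pos: [588.4, 115.7, 124.7]
orientation: [-1.443, -2.79, 0.004]
ft_force: [-1.6, -9.9, -3.9]
width: 8.0
```

```bash
python3 s.py
```

```text
pos [588.45 115.73 124.7 ] yaw 35.3 t 11.02 f_rod -10.0 f_lat 1.15 fz -3.87 mom [-1.83  0.33 -0.04] w 8.0
```

>>> carry_out(targets=[[[0,0,0],[0,0,0],2],[[0,0,0],[0,0,0],2]])

```text
t: 11.18
ee_pos: [588.5, 115.7, 124.7]
orientation: [-1.442, -2.791, 0.004]
ft_force: [-1.9, -9.1, -5.6]
width: 8.6
```

```bash
python3 s.py
```

```text
pos [588.46 115.72 124.71] yaw 35.3 t 11.18 f_rod -9.22 f_lat 0.66 fz -5.63 mom [-1.78  0.23 -0.06] w 8.6
```

>>> carry_out(targets=[[[0,0,-6],[0.1,0.1,0],2],[[0,0,-12],[0.2,0.1,0],2],[[0,0,-18],[0.3,0.0,0],2],[[0,0,-24],[0.4,0.0,0],2],[[0,0,-30],[0.4,0.0,0],2],[[0,0,-36],[0.4,0.0,0],2],[[0,0,-42],[0.4,0,0],2],[[0,0,-47],[0.4,0,0],2],[[0,0,-51],[0.4,0,0],2],[[0,0,-51],[0.4,0,0],2]])

```text
t: 12.02
ee_pos: [589.3, 115.9, 124.8]
orientation: [2.506, 1.893, -0.003]
ft_force: [0.5, -9.5, -5.2]
width: 8.2
```

```bash
python3 s.py
```

```text
pos [589.26 115.86 124.81] yaw -15.9 t 12.02 f_rod -8.99 f_lat 3.03 fz -5.17 mom [-1.71  0.17  0.02] w 8.2
```

>>> carry_out(targets=[[[0,0,0],[0,0,0],2],[[0,0,0],[0,0,0],2]])

```text
t: 12.18
ee_pos: [589.3, 115.9, 124.8]
orientation: [2.502, 1.897, -0.002]
ft_force: [-0.5, -9.5, -5.2]
width: 8.4
```

```bash
python3 s.py 9
```

```text
pos [589.3  115.85 124.81] yaw -15.7 t 12.18 f_rod -9.29 f_lat 2.13 fz -5.21 mom [-1.69  0.16  0.04] w 8.4
```

View pics/scene9z.png

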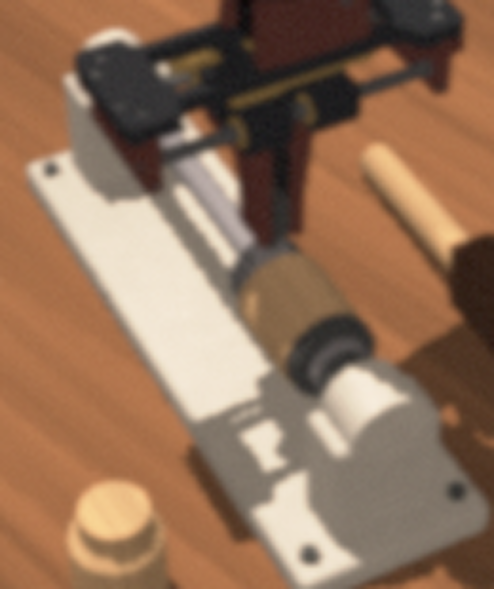

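>>> carry_out(targets=[[[0,0,-3],[0,0,0],2],[[0,0,-5],[0,0,0],2],[[0,0,-5],[0,0,0],2],[[0,0,-5],[0,0,0],2]])

```text
t: 12.57
ee_pos: [589.4, 116.1, 124.8]
orientation: [2.582, 1.787, -0.002]
ft_force: [0.4, -8.3, -5.6]
width: 9.1
```

```bash
python3 s.py
```

```text
pos [589.42 116.09 124.83] yaw -20.6 t 12.57 f_rod -7.91 f_lat 2.65 fz -5.65 mom [-1.37  0.11  0.37] w 9.1
```

>>> carry_out(targets=[[[0,0,2],[-0.2,-0.7,0],2],[[0,0,4],[-0.4,-1.4,0],2],[[0,0,4],[-0.4,-1.4,0],2],[[0,0,4],[-0.4,-1.4,0],2]])

```text
t: 12.9
ee_pos: [589.3, 116.0, 124.8]
orientation: [2.521, 1.875, 0.001]
ft_force: [1.5, -2.0, -7.3]
width: 7.9
```

```bash
python3 s.py
```

```text
pos [589.33 115.97 124.84] yaw -16.7 t 12.9 f_rod -1.47 f_lat 2.0 fz -7.27 mom [-0.32 -0.11  0.07] w 7.9
```

Turning 5° further met the hard stop (Mz 0.37 N m), and the collar held as I unloaded it. Releasing now.

>>> carry_out(targets=[[[0,0,0],[0,0,0],14],[[0,0,0],[0,0,0],40],[[0,0,0],[0,0,0],40],[[0,0,0],[0,0,0],40],[[0,0,0],[0,0,20],40],[[0,0,0],[0,0,50],40],[[0,0,0],[0,0,80],40],[[0,0,0],[0,0,110],40],[[0,0,0],[0,0,140],40],[[0,0,0],[0,0,140],40]])

```text
t: 13.73
ee_pos: [592.4, 116.6, 271.8]
orientation: [2.516, 1.873, 0.016]
ft_force: [0.8, -0.4, -0.3]
width: 40.3
```

>>> carry_out(targets=[[[0,0,0],[-30,0,0],40],[[0,0,0],[-60,0,0],40],[[0,0,0],[-90,0,0],40],[[0,0,0],[-120,0,0],40],[[0,0,0],[-150,0,0],40],[[0,0,0],[-180,0,0],40],[[0,0,0],[-180,0,0],40]])

```text
t: 14.32
ee_pos: [403.7, 115.4, 263.9]
orientation: [-2.518, -1.876, 0.005]
ft_force: [0.1, 0.3, -0.6]
width: 40.0
```

```bash
python3 s.py 10; python3 - <<'E'
from h import *
for c,b in(('top',(160,280,165,370)),):
    im=snap(c,c+'10')[:,:,::-1][b[0]:b[1],b[2]:b[3]];cv2.imwrite(f'pics/{c}10z.png',cv2.resize(im,None,fx=3.9,fy=3.9,interpolation=cv2.INTER_CUBIC))
for c in('scene','top'):
    if c=='scene': snap(c,'fin')
    for q in('plate_face','collar_face','wing'):
        for r in place_of(q,c)[:1]: print(c,q,round(r['confidence'],2),w(c,r['point']).round(1))
E
```

```text
pos [403.73 115.37 263.93] yaw -16.6 t 14.32 f_rod 0.26 f_lat 0.0 fz -0.65 mom [-0.05  0.03 -0.02] w 40.0
scene plate_face 0.55 [607.2 169.8  93. ]
scene collar_face 0.52 [596.8 126.6  89.4]
scene wing 0.59 [587.1 116.3 141.5]
top plate_face 0.65 [602.1 172.6  89.5]
top collar_face 0.59 [589.2 127.2  89. ]
top wing 0.57 [590.1 117.7 136.7]
```

View pics/scene10z.png

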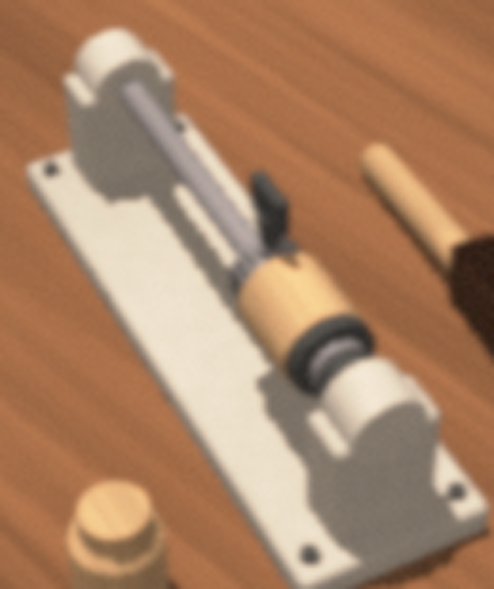

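View pics/top10z.png

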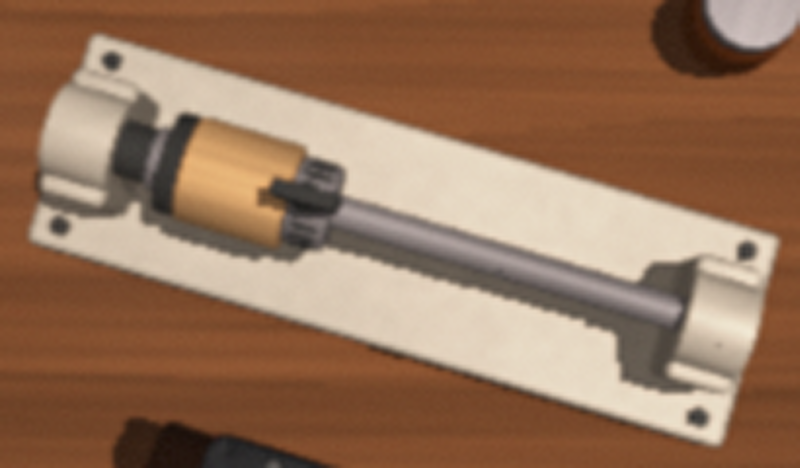

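Both views show the blank held between collar and plate, with the wing along the rod. Next I'll measure the plate's shift in the images against the start.

```bash
python3 - <<'E'
from h import *
th=np.radians(-15.68);c,s=np.cos(th),np.sin(th)
for cam,bs in(('top',((15,19),(-19,-15))),('scene',((-3,3),(10,15)))):
  a=cv2.imread(f'pics/{cam}0.png');b=cv2.imread(f'pics/{cam}10.png')
  ys=np.arange(96,128,.25)
  for lo,hi in bs:
    pr=[]
    for im in(a,b):
        acc=0
        for lx in np.linspace(lo,hi,7):
            zz=90+np.sqrt(max(24**2-lx**2,0))
            P=np.c_[578.5+c*lx-s*ys,74.5+s*lx+c*ys,np.full_like(ys,zz)]
            p=proj(cam,P).astype(np.float32)
            acc=acc+cv2.remap(im,p[:,:1],p[:,1:],cv2.INTER_CUBIC).astype(float).mean(2).ravel()
        pr.append(acc/7)
    print(cam,lo,hi);print('a',pr[0][::4].round().astype(int));print('b',pr[1][::4].round().astype(int))
    # plate's far edge: dark->bright crossing after the darkest
    for p in pr:
        i=int(p.argmin());h=(p.min()+p[i:i+50].max())/2;k=i+np.argmax(p[i:]>h);print('far edge',ys[k-1]+.25*(h-p[k-1])/(p[k]-p[k-1]))
E
```

```text
top 15 19
a [122  86  55  37  32  35  40  43  43  42  42  44  57  88 127 160 181 189
 193 194 194 189 177 152 124 101  90  87  87  87  87  88]
b [138 138 138 136 126 104  78  59  49  45  45  44  42  49  71 109 151 180
 194 200 202 198 185 160 131 108  95  92  91  90  91  91]
far edge 109.47935779816514
far edge 111.29866803278688
top -19 -15
a [70 48 33 29 31 36 41 42 43 43 43 42 42 49 62 74 79 82 82 83 84 84 82 77
 72 69 68 69 71 73 76 80]
b [118 118 117 117 108  94  73  59  48  45  44  45  44  44  46  54  65  77
  82  86  88  88  86  81  77  74  72  72  74  76  81  85]
far edge 109.2890625
far edge 112.06153846153846
scene -3 3
a [100  98  95  92  88  84  80  78  77  77  75  71  66  60  54  49  47  49
  55  66  79  93 106 114 118 118 113 106  97  89  83  79]
b [198 195 191 184 171 154 136 119 104  93  86  82  79  76  70  64  57  52
  50  53  61  72  87 100 112 121 126 125 120 111 103  95]
far edge 116.24038461538461
far edge 118.11071428571428
scene 10 15
a [137 132 124 115 104  93  85  80  77  75  73  70  65  59  54  50  50  57
  68  84 100 114 123 126 123 115 105  95  86  80  77  77]
b [190 188 184 177 164 147 128 110  96  89  84  81  79  75  70  63  57  55
  60  70  85 103 120 132 138 137 130 119 107  97  89  85]
far edge 115.25872093023256
far edge 116.66792929292929
```

Image measurements put the plate about 1.4–2.8 mm in (mean about 2.0), which matches the force reading. Handing in.

```bash
python3 -c "
from h import *
print(order.close_job())"
```

```text
the job is handed in; nothing more can be done
None
```

The job is done and handed in at about 14.5 s. The collar now clamps the blank against the drive plate, which is pressed in about half way, and the wing screw is fully tight.

1. **Loosening:** I pinched the wing from above and turned it about 74° counter-clockwise with the collar still in its place.
2. **Sliding and pressing:** I slid the collar about 80 mm along the rod. It pushed the blank onto the plate until the rod force was about 9–10 N, of which about 1 N is drag.
3. **Tightening and letting go:** Holding it there, I turned the screw back until it met its hard stop (0.37 N m). I eased off the push, opened the gripper and moved clear.

**Last checks:**
- When I eased off, the measured push fell from about 8 N to 1.5 N and the gripper moved only about 0.1 mm, so the clamp is holding.
- The pictures show the blank between collar and plate, with the wing lying along the rod.
- Measured in the pictures, the plate moved in by 1.4 to 2.8 mm, about 2.0 mm on average. That agrees with the force reading, and the spread is down to picture resolution.
- The trained network's own plate position (good to about 4 mm) was too coarse to confirm this.
- I kept the arm away from the jar, spare blank and mallet. I did not measure their positions again at the end.

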